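# Hang a leaded-glass panel by its snap hook

### The arm

A 6-joint arm with a two-finger parallel gripper is mounted at the origin on the work surface. World frame = base frame: x ahead of the robot, y to its left, z up, the work surface at z = 0. Lengths are in m, angles in rad, forces in N, time in s.
With the tool pointing down it reaches from about 0.275 to 0.775 m from the base axis. Payload 14.6 kg.
Tool frame: the origin (TCP) lies where the fingers leave the gripper's body, on its centre line; the fingertips stand 73 mm ahead of it and the grasp point (between the pads) lies 54 mm ahead of it; z points along the fingers, y is the line along which they close (so a half turn about z gives the same grasp; the last joint's range is limited). The gripper opens to 85 mm and grips with 20 to 120 N. Pads are 22 mm wide; open, the fingers measure 114 mm over their backs; the gripper's body (76 mm by 85 mm) begins 54 mm behind the grasp point. The pads swing forward as they close: fully open they stand 13 mm farther back than shut.
Start: joints at [1.165, 0.263, -0.048, 1.259, 0, 1.415], TCP at [0.13, 0.509, 0.304] pointing down, gripper open.
Joint ranges: [-2.65, 2.65], [-0.89, 1.7], [-1.18, 1.37], [-2.13, 2.11], [-1.35, 1.29], [-3.14, 3.14]. Speed limits (rad/s): [1.89, 1.89, 2.57, 2.79, 3.14, 3.14].

### API

Orientations are given as [roll, pitch, yaw] about the fixed x, y, z axes, in that order (R = Rz(yaw) Ry(pitch) Rx(roll)).
In Python, from station import * gives the robot as it stands. The module is installed in compiled form; this text tells all that it offers.
- The arm moves only by the tool move_arm, never from a script. Its argument "plan" is a list of rows, each a list of 5 numbers: the closure in counts, from 0 (fully open) to 255 (shut), then the shift along the tool's x, y, z in cm, then the turn about the tool's z in degrees. A call has 1 to 20 rows; each row is the pose to reach, as a shift and turn from the pose commanded when the call began, along the tool's axes at that moment; what a row does not reach only later rows make up. A row lasts 1/12 s, in which the tool goes at most 41.7 mm and 7.16 degrees, less where a joint would pass 70% of its speed; a pose out of reach is approached as far as the arm can. A call with a gripper value outside its range is refused whole. The fingers move at their own pace and stop on an object; the grip force is fixed at half the most. Time passes only in rows, so rows that repeat a pose let the fingers close. It gives the time, the measured TCP pose, the force, the opening and the grip force at its end, in the units of the state.
- get_state(): the state, without advancing time (a new reading comes with each control period).
- snapshot(name): name is "side" or "top" or "wrist"; returns the picture (400x640x3 uint8, red, green, blue); there is no depth.
- calibration(name): a dict with "fx", "fy", "cx", "cy" (pixels), "R" (3x3) and "t" (3): a world point X has camera coordinates R X + t; the wrist camera has in their place "tool_from_camera" (4x4, takes a point from camera to tool coordinates, whose origin is the TCP and whose axes are the flange's). Camera axes: x right, y down, z forward; pixel columns grow to the right and rows downward; lengths in m; the calibration is good to about 2 mm. A picture is of the moment at which its call begins: read the wrist's pose just before it. calibration takes no time and is no camera call.
- close_job(): hands the job in; it is judged then, once.
Trained networks look in the newest picture that a camera, given by its name, has taken for a name from the list of things; names that differ only in an ending like _2 or _b are one class to them, and where a whole thing is asked for, a point or a joint stands for the part that bears it (a point fixed in the world has none). Each returns a list of dicts, best first, with "confidence" (0 to 1); they miss things now and then, are a little off and sometimes report something else, mostly with a low value. They report only what shows in the picture. A call takes as long as a camera call. They do not tell look-alikes from the thing itself.
- cut_out(label, camera): "mask" (400x640 bool, what is visible of it) and "bbox" ([left, top, right, bottom] as shares, 0 to 1, of the picture: columns of its width, rows of its height, round what is visible of it).
- spot_point(label, camera): "location" ([column, row] as shares, 0 to 1, of the picture: columns of its width, rows of its height: a listed point, or the origin of a listed thing).
The state is a dict: "time": time; "qpos": joint angles; "qvel": joint speeds; "joint_torque": joint torques, N m; "position": TCP position; "tool_rot": TCP orientation; "force": force on the tool from outside, world axes, zero at the start; "ft_torque": the same for the moment, N m; "finger_gap": finger opening in m; "finger_force": force on a finger pad.
Only numpy, scipy, OpenCV 4.12 (cv2) and the standard library are available. Lean on these libraries where they do the work, as an engineer would, in place of code of your own. Each camera call takes 0.05 s, during which the arm holds its last target. There are 200 camera calls.

### The job

Take the small red, blue and green leaf panel out of the rack by its snap hook, press the hook's brass gate against the loop of the hanging stand until the loop passes and the gate springs shut behind it, then lower the panel until it hangs from the loop and let go. It is leaded glass: a light push is enough, so do not force the hook, jar it or drop it onto the loop, and leave the other panel and the things on the bench where they are.

Things in the scene. Friction and masses are not known exactly. Their poses are not given: they have to be found in the camera images.
- panel: loose leaded-glass panel, about 0.5 kg, upright in a rack slot: black frame 160 (y) x 12 (x) x 120 mm (z), red over blue glass, green leaves; a steel snap hook, 10 mm thick in y, stands on its top from z = 135 to 230 mm. Origin: centre of the frame's underside, z up; the hook lies in the x-z plane, spine at x = -18 mm (radius 4.5), gate and nose at x = +17 mm. Centre of mass on the z axis
- crown (a point): inner top of the hook, where the loop's bar bears when the panel hangs; z = 215 mm in the panel's frame. The crown is a flat-cheeked block 26 (x) x 10 (y) mm from here to 15 mm higher: grip it from above, fingers on its +y and -y cheeks. Fingertips below this point would meet the loop
- crown_top (a point): top face of the hook's crown, 230 mm above the panel's underside
- nose (a point): lower end of the hook's fixed steel nose (rounded, radius 4.5 mm), at x = +17, z = 193 mm in the panel's frame; the gate's free end lies just under it. A bar enters only with its top 0 to 2 mm below this end: higher it butts the nose, lower the gate meets its stop. It passes the gate's end, and the gate shuts, when the bar is 20 to 23 mm inside the shut gate's line
- gate (a joint): angle (rad) of the brass gate: round bar, radius 3 mm, pivot at x = +17, z = 154 mm in the panel's frame, free end 36 mm higher just under the nose. 0 = shut; it swings only inwards (towards the spine, -x), to a stop at 0.68; a spring shuts it. Pushed near its free end it takes about 4 N to start and 8 N at the stop; nearer the pivot, more
- stand: fixed hanging stand: dark board 18 mm thick, two steel posts, a cross rail with a slotted plate in its middle, and a level loop of bright 6 mm round bar, clamped to that plate by two brass thumb screws and jutting forward (-x). Origin: on the bench straight under the middle of the loop's front bar; x points from the front bar to the rail (62 mm behind it), y along the bar, z up
- loop (a point): middle of the loop's straight front bar (radius 3 mm, 32 mm long along y) if clamped at mid-slot, 257 mm above the bench: the bar really lies up to 8 mm higher or lower, which this pose does not show, so feel or look for it. The opening behind the bar is 36 mm wide and 46 mm deep. Once clamped, the loop does not give
- rack: fixed plywood rack 160 x 200 mm with two parallel slots along its y, at x = -45 and +45 mm; slot floor 12 mm above the bench, slats to 38 mm, slots 14 mm wide. Origin: centre of its underside
- bevel_panel: the other loose panel, in the other slot: grey lead frame with clear glass and two amber pieces, 160 (y) x 12 (x) x 84 mm (z), no hook; must stay. Origin: centre of its underside
- hammer: loose brass-headed hammer with a black handle, about 230 mm long, 26 mm high, lying on the bench; must stay. Origin: under its middle, x towards the head
- flux_jar: loose glass jar with a blue cap, 52 mm across, 62 mm high; must stay. Origin: centre of its underside
- red_glass: loose sheet of red glass 70 x 100 x 4 mm lying on the bench; must stay. Origin: centre of its underside
There are look-alikes about, which are no part of the job. Of the things like the panel, leave any that is turquoise; of the rest the larger one is meant.

How it is judged:
On the way, in this order (a step that is already met when the one before it is completed fails the run):
1. the loop presses the gate open (value of joint gate above 0.3 rad and contact force between panel and stand above 1 N).
2. the loop's bar is inside the hook and the gate has sprung shut behind it (value of joint gate below 0.08 rad and x of loop in the frame of panel between -0.018 and 0.013 m and z of loop in the frame of panel between 0.15 and 0.226 m and y of loop in the frame of panel between -0.022 and 0.022 m), for 0.1 s.
At the end, for the whole second after the job is handed in: The leaf panel hangs free from the loop: gate shut (under 0.08 rad), the loop's bar inside the hook under its crown (loop point 198 to 226 mm above the panel's underside), the weight on the loop (over 2 N), upright within 0.15 rad and at rest (under 0.03 m/s) (value of joint gate below 0.08 rad and x of loop in the frame of panel between -0.014 and 0.013 m and z of loop in the frame of panel between 0.198 and 0.226 m and y of loop in the frame of panel between -0.022 and 0.022 m and angle between panel's own z axis and vertical below 0.15 rad and contact force between panel and stand above 2 N and linear speed of panel below 0.03 m/s); the robot touches nothing.
It fails at once if the hook and the stand press on each other with more than 20 N (forced, jarred or dropped) (contact force between panel and stand above 20 N).
It fails at once if the panel is dropped or jerked on the loop (faster than 0.15 m/s with the loop inside the hook under its crown) (z of loop in the frame of panel between 0.198 and 0.226 m and x of loop in the frame of panel between -0.014 and 0.013 m and y of loop in the frame of panel between -0.022 and 0.022 m and linear speed of panel above 0.15 m/s).
It fails at once if the other panel in the rack is moved by more than 12 mm (distance of bevel_panel from where it was at the start of the episode above 0.012 m).
It fails at once if the hammer, the jar or the red glass is moved by more than 15 mm (distance of any of hammer, flux_jar, red_glass from where it was at the start of the episode above 0.015 m).
It also fails if it takes over 72 s, if anything falls off the work surface, if the arm or the gripper's body presses on something with over 40 N, if the wrist force passes 120 N, or if a joint passes its speed limit or range.

## Working session

There is one attempt and no reset: what is moved stays moved. The work goes in short steps, Python scripts to look and compute and a tool call to move; the robot and the scene stay as the last step left them, time stands still between calls to the robot, and variables do not carry over. Pictures are saved under pics/ and viewed, at most 10 in all, crops included, and the job is handed in when it is done.

Besides the shell and the picture viewer there is one more tool, called after ">>>" as name(argument=value, ...), one argument or row to a line, values as JSON. move_arm: Moves the arm, as the interface text tells. Its arguments: {"type":"object","properties":{"plan":{"type":"array","items":{"type":"array","items":{"type":"number"}}}},"required":["plan"]}

```bash
mkdir -p pics; cat > h.py <<'E'
from station import *
import numpy as np, cv2
from scipy.spatial.transform import Rotation as Ro
def snap(c,f=None):
    im=snapshot(c)
    if f: cv2.imwrite('pics/'+f,im[:,:,::-1])
    return im
def ray(c,u,v,st=None):
    k=calibration(c); d=np.array([(u-k['cx'])/k['fx'],(v-k['cy'])/k['fy'],1.])
    if 'R' in k:
        R=np.array(k['R']); t=np.array(k['t']); return -R.T@t, R.T@d
    T=np.array(k['tool_from_camera']); Rt=Ro.from_euler('xyz',st['tool_rot']).as_matrix()
    return Rt@T[:3,3]+np.array(st['position']), Rt@T[:3,:3]@d
def onz(c,u,v,z,st=None):
    o,d=ray(c,u,v,st); return o+d*(z-o[2])/d[2]
def tri(a,b):
    (o1,d1),(o2,d2)=a,b
    s=np.linalg.lstsq(np.c_[d1,-d2],o2-o1,rcond=None)[0]
    p,q=o1+s[0]*d1,o2+s[1]*d2
    return (p+q)/2,np.linalg.norm(p-q)
def proj(c,X):
    k=calibration(c); p=np.array(k['R'])@np.array(X)+np.array(k['t']); return k['fx']*p[0]/p[2]+k['cx'],k['fy']*p[1]/p[2]+k['cy']
def spots(l,c): return [(round(r['confidence'],2),round(r['location'][0]*640,1),round(r['location'][1]*400,1)) for r in spot_point(l,c)]
E
python3 - <<'E'
from h import *
print(get_state())
for c in('side','top'):
    snap(c,c+'1.png'); k=calibration(c); print(c,k)
    for l in('panel','crown','crown_top','nose','stand','loop','rack','bevel_panel','flux_jar','hammer'): print(l,spots(l,c))
E
```

```text
{'time': 0.0, 'qpos': array([ 1.16469633e+00,  2.63521784e-01, -4.89376802e-02,  1.25943325e+00,
       -1.62335162e-05,  1.41549673e+00]), 'qvel': array([ 0.00045412, -0.00010624, -0.00206471, -0.00095367,  0.00065991,
       -0.00083355]), 'joint_torque': array([ 2.94017867e-03, -6.37620664e+01,  3.84583354e+01,  1.33609344e-02,
        7.77094783e-05,  1.06050422e-05]), 'position': array([0.13021792, 0.50837625, 0.30342539]), 'tool_rot': array([-3.14050695e+00, -1.53546244e-04,  2.89079217e+00]), 'force': array([-1.06786723,  1.06650377, -0.36333437]), 'ft_torque': array([-0.06172441,  0.03352761, -0.00762914]), 'finger_force': 0.0, 'finger_gap': 0.08537829538116093}
side {'fx': 432.4774546481617, 'fy': 432.4774546481617, 'cx': 317.47684174602205, 'cy': 198.86824519121785, 'R': array([[ 0.81851153, -0.57421848, -0.01766396],
       [-0.39624687, -0.54202763, -0.74107656],
       [ 0.4159655 ,  0.61357899, -0.67118814]]), 't': array([-0.4200284 ,  0.35301306,  0.83391588])}
panel [(0.89, 191.9, 216.6), (0.89, 232.4, 174.7), (0.74, 264.7, 214.6)]
crown [(0.96, 218.0, 112.1), (0.82, 
[... 557 characters left out ...]
448301, -0.99995959,  0.0077918 ],
       [-0.98390005, -0.00580288, -0.17862536],
       [ 0.17866335, -0.00686557, -0.98388631]]), 't': array([0.05431652, 0.55557465, 1.31874274])}
panel [(0.92, 201.8, 236.8), (0.72, 272.3, 240.4), (0.7, 234.9, 298.7)]
crown [(0.75, 179.6, 222.7), (0.64, 221.6, 295.7), (0.6, 266.1, 224.6)]
crown_top [(0.86, 264.4, 229.6), (0.77, 221.1, 292.3), (0.75, 176.6, 224.2)]
nose [(0.87, 183.2, 222.2), (0.67, 267.5, 220.4), (0.3, 266.5, 226.5)]
stand [(0.68, 415.9, 231.1)]
loop [(0.69, 438.0, 224.8)]
rack [(0.82, 278.9, 223.6)]
bevel_panel [(0.93, 284.0, 207.8)]
flux_jar [(0.68, 324.6, 144.2), (0.43, 437.3, 223.1)]
hammer [(0.89, 329.7, 279.9), (0.15, 278.0, 223.2)]
```

View pics/side1.png

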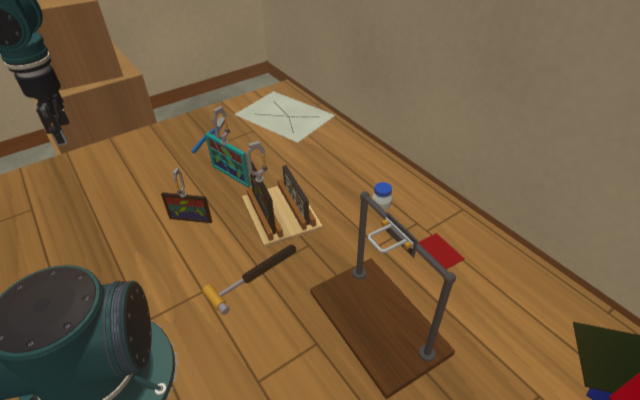

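View pics/top1.png

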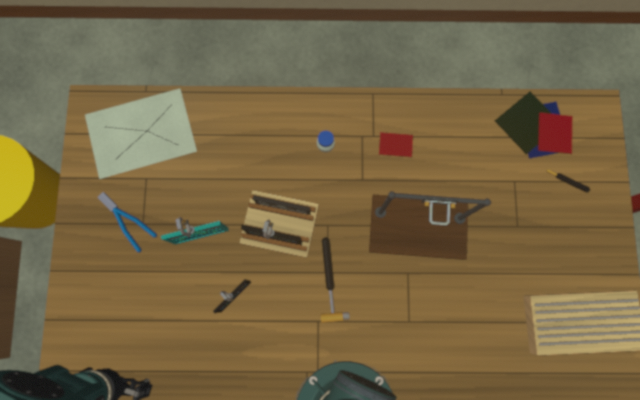

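```bash
python3 - <<'E'
from h import *
for n,s,t in(('crownA',(258.3,146.5),(266.1,224.6)),('topA',(255.7,143.5),(264.4,229.6)),('crownB',(218,112.1),(179.6,222.7)),('crownC',(177,173.5),(221.6,295.7)),
 ('panelA',(264.7,214.6),(272.3,240.4)),('panelB',(232.4,174.7),(201.8,236.8)),('noseA',(264,156.6),(267.5,220.4)),('rack',(279.3,211.7),(278.9,223.6)),('bevel',(294.9,205.8),(284,207.8)),('stand',(367,330.4),(415.9,231.1))):
    p,e=tri(ray('side',*s),ray('top',*t)); print(n,p.round(4),round(e,4))
print('loop',onz('top',438,224.8,.257), 'stand0',onz('top',415.9,231.1,0),'ham',onz('top',329.7,279.9,0),'jar',onz('top',324.6,144.2,0))
E
```

```text
crownA [0.4894 0.2047 0.229 ] 0.0059
topA [0.4796 0.2056 0.2399] 0.0146
crownB [0.4909 0.4206 0.2179] 0.0019
crownC [0.3179 0.3216 0.1542] 0.0056
panelA [0.4803 0.2108 0.0063] 0.0134
panelB [0.4886 0.4155 0.0067] 0.0111
noseA [0.5037 0.2064 0.193 ] 0.002
rack [0.5236 0.1948 0.007 ] 0.0009
bevel [0.5672 0.1808 0.016 ] 0.0025
stand [ 0.503  -0.2072 -0.0211] 0.0094
loop [ 0.4842171  -0.20861182  0.257     ] stand0 [ 0.50434448 -0.20524689  0.        ] ham [0.36178127 0.04642481 0.        ] jar [0.76738195 0.06313983 0.        ]
```

The side view shows the red/blue/green panel in the rack's near slot, with its hook at about (258,146). The look-alikes are the turquoise panel at (230,160) and a smaller one at (185,205). The stand's loop is at (390,236). In the top view the rack is yawed about -12° with the hook at (267,226), the loop is at (440,213) with the front bar on the robot's side, and the hammer lies between. The hook's nose points roughly along +x.

I'll move above the hook and look with the wrist camera.

>>> move_arm(
  plan=[
    [0,0,0,-4],
    [0,0,0,-8],
    [0,-4,-2,-12],
    [0,-8,-4,-12],
    [0,-12,-6,-12],
    [0,-16,-8,-12],
    [0,-20,-10,-12],
    [0,-24,-12,-12],
    [0,-28,-14,-12],
    [0,-32,-16,-12],
    [0,-36,-18,-12],
    [0,-40,-20,-12],
    [0,-41.8,-20.6,-12],
    [0,-41.8,-20.6,-12],
    [0,-41.8,-20.6,-12],
    [0,-41.8,-20.6,-12],
  ],
)

```text
invalid input
```

>>> move_arm(
  plan=[
    [0,0,0,-4,0],
    [0,0,0,-8,0],
    [0,-4,-2,-12,0],
    [0,-8,-4,-12,0],
    [0,-12,-6,-12,0],
    [0,-16,-8,-12,0],
    [0,-20,-10,-12,0],
    [0,-24,-12,-12,0],
    [0,-28,-14,-12,0],
    [0,-32,-16,-12,0],
    [0,-36,-18,-12,0],
    [0,-40,-20,-12,0],
    [0,-41.8,-20.6,-12,0],
    [0,-41.8,-20.6,-12,0],
    [0,-41.8,-20.6,-12,0],
    [0,-41.8,-20.6,-12,0],
  ],
)

```text
time: 2.43
position: [0.4848, 0.2046, 0.4235]
tool_rot: [-3.141, -0.001, 2.889]
force: [0.0, 0.3, -0.7]
finger_gap: 0.0852
finger_force: 0.0
```

```bash
python3 - <<'E'
from h import *
st=get_state(); print(st['time'],st['position'],st['tool_rot'],st['force'])
snap('wrist','w1.png')
k=calibration('wrist');print(k)
for l,z in(('crown',.227),('crown_top',.242),('nose',.205),('panel',.012),('rack',0),('bevel_panel',.012)):
    for c,u,v in spots(l,'wrist')[:2]: print(l,c,u,v,onz('wrist',u,v,z,st).round(4))
E
```

```text
2.4333 [0.48475153 0.20456765 0.42347309] [-3.14132907e+00 -7.27651259e-04  2.88876528e+00] [ 0.031412    0.30085302 -0.7268397 ]
{'fx': 288.0804139725168, 'fy': 288.0804139725168, 'cx': 322.91534433321436, 'cy': 194.24251615992804, 'tool_from_camera': array([[ 2.76743688e-04, -9.61985301e-01, -2.73101088e-01,
         6.91664561e-02],
       [ 9.99999365e-01,  5.64449925e-04, -9.74910136e-04,
         1.67146041e-03],
       [ 1.09200111e-03, -2.73100645e-01,  9.61984847e-01,
        -7.07428432e-02],
       [ 0.00000000e+00,  0.00000000e+00,  0.00000000e+00,
         1.00000000e+00]])}
crown 0.74 541.5 132.8 [0.4848 0.411  0.227 ]
crown 0.73 322.0 185.9 [0.4832 0.2055 0.227 ]
crown_top 0.8 322.0 191.0 [0.4842 0.2053 0.242 ]
crown_top 0.63 555.1 137.2 [0.4878 0.4116 0.242 ]
nose 0.9 532.6 145.0 [0.5002 0.4173 0.205 ]
nose 0.86 321.5 194.7 [0.4976 0.2011 0.205 ]
panel 0.78 359.8 29.6 [0.316  0.3062 0.012 ]
panel 0.63 322.6 152.6 [0.4801 0.2063 0.012 ]
rack 0.95 322.4 178.3 [0.5252 0.1943 0.    ]
bevel_panel 0.64 322.5 204.3 [0.5679 0.1834 0.012 ]
```

View pics/w1.png

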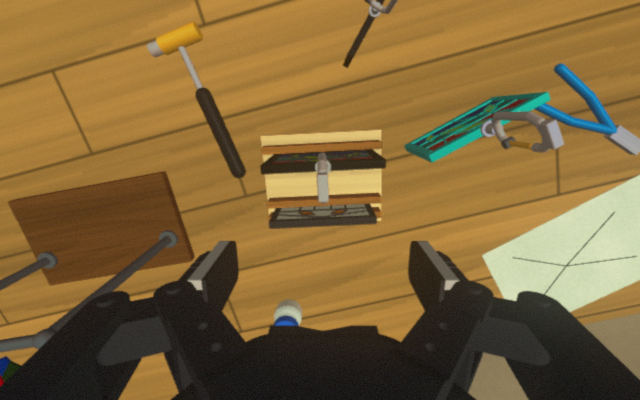

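The wrist view shows the crown centred under the tool at (322,190). The panel's frame is level in the image, so the tool is aligned with it. Next I descend and grip the crown.

>>> move_arm(
  plan=[
    [60,0.1,0,4,0],
    [120,0.1,0,7,0],
    [120,0.1,0,9,0],
    [120,0.1,0,11,0],
    [120,0.1,0,12,0],
    [120,0.1,0,12,0],
    [120,0.1,0,12,0],
    [120,0.1,0,12,0],
  ],
)

```text
time: 3.45
position: [0.4833, 0.2058, 0.3049]
tool_rot: [3.141, 0.001, 2.891]
force: [-0.6, 0.3, -0.3]
finger_gap: 0.0453
finger_force: 0.0
```

```bash
python3 - <<'E'
from h import *
st=get_state(); print(st['time'],st['position'],st['tool_rot'],st['force'],st['finger_gap'])
snap('wrist','w2.png')
E
```

```text
3.45 [0.48328966 0.20579495 0.30486591] [3.14095922e+00 1.13838430e-03 2.89116892e+00] [-0.57113957  0.32422759 -0.31078491] 0.045332384828528
```

View pics/w2.png

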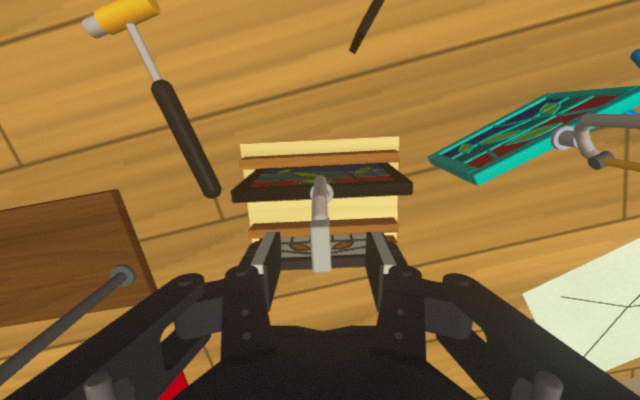

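The crown block is centred between the pads at about (320,250). I go slightly lower, close, and lift.

>>> move_arm(
  plan=[
    [120,0,0,0.15,0],
    [160,0,0,0.15,0],
    [190,0,0,0.15,0],
    [205,0,0,0.15,0],
    [215,0,0,0.15,0],
    [225,0,0,0.15,0],
    [235,0,0,0.15,0],
    [245,0,0,0.15,0],
    [255,0,0,0.15,0],
    [255,0,0,0.15,0],
    [255,0,0,0.15,0],
    [255,0,0,0.15,0],
  ],
)

```text
time: 4.5
position: [0.4832, 0.2054, 0.3026]
tool_rot: [-3.141, 0.001, 2.891]
force: [-1.3, -4.2, 5.8]
finger_gap: 0.0084
finger_force: 58.8
```

>>> move_arm(
  plan=[
    [255,0,0,-0.5,0],
    [255,0,0,-1,0],
    [255,0,0,-2,0],
    [255,0,0,-3,0],
    [255,0,0,-4,0],
    [255,0,0,-5,0],
    [255,0,0,-6.5,0],
    [255,0,0,-8,0],
    [255,0,0,-9,0],
    [255,0,0,-10,0],
    [255,0,0,-10,0],
    [255,0,0,-10,0],
  ],
)

```text
time: 5.5
position: [0.4833, 0.2056, 0.4024]
tool_rot: [3.141, 0.0, 2.891]
force: [-0.4, 0.0, -5.4]
finger_gap: 0.008
finger_force: 60.0
```

```bash
python3 - <<'E'
from h import *
st=get_state(); print(st['time'],st['position'],st['tool_rot'],st['force'],st['finger_gap'])
snap('side','s2.png'); snap('top','t2.png')
for l in('crown','crown_top','nose','panel'):
    a=spots(l,'side');b=spots(l,'top'); print(l,a,b)
    for x in a:
        for y in b:
            p,e=tri(ray('side',*x[1:]),ray('top',*y[1:]))
            if e<.015 and abs(p[1]-.2)<.05: print('  ',p.round(4),round(e,4))
m=cut_out('stand','top'); print([(round(x['confidence'],2),x['bbox']) for x in m])
im=cv2.imread('pics/t2.png')[150:290,350:510]; cv2.imwrite('pics/t2c.png',cv2.resize(im,None,fx=5,fy=4.2857 if 0 else 5)[:600])
im=cv2.imread('pics/s2.png')[170:290,340:480]; cv2.imwrite('pics/s2c.png',cv2.resize(im,None,fx=5,fy=5))
E
```

```text
5.5 [0.48326786 0.20563019 0.40243846] [3.14116437e+00 3.13649271e-04 2.89054111e+00] [-0.42918085  0.04160649 -5.35856097] 0.007981726661529548
crown [(0.63, 180.4, 175.5), (0.61, 215.8, 114.9), (0.57, 250.4, 112.0)] [(0.51, 179.6, 223.8)]
crown_top [(0.96, 249.7, 105.9), (0.89, 176.7, 168.3), (0.75, 218.1, 108.7)] []
nose [(0.97, 176.9, 180.2), (0.8, 257.7, 120.0), (0.71, 222.2, 116.6)] [(0.86, 182.5, 220.8)]
panel [(0.97, 189.1, 221.0), (0.87, 262.8, 184.0), (0.77, 231.4, 177.2), (0.24, 276.2, 215.8)] [(0.47, 268.2, 229.0)]
   [0.4943 0.2139 0.1062] 0.0024
[(0.57, [0.5825, 0.475, 0.7611, 0.65])]
```

View pics/t2c.png

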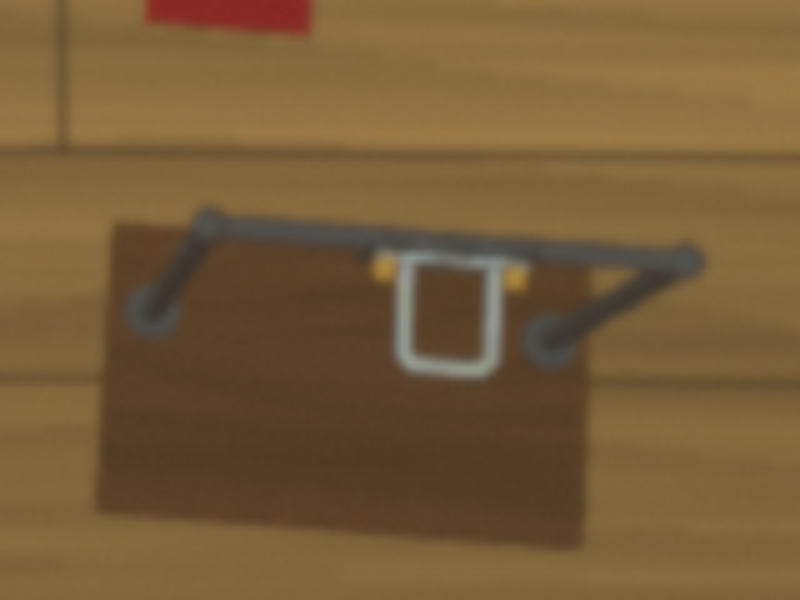

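View pics/s2c.png

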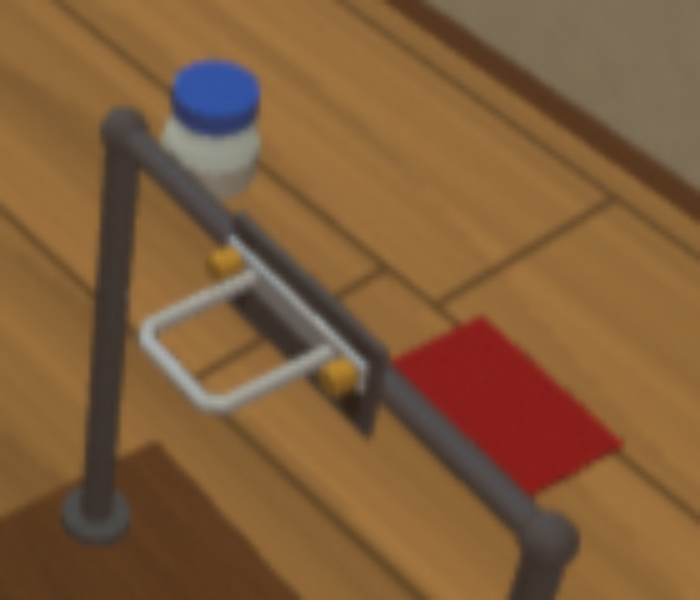

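The top crop shows the loop's front bar with its middle at about (447,368), i.e. full-picture (439.4,223.6). The rail runs from (392,194.8) to (488,202). In the side crop the bar's middle is at (181,370), i.e. full-picture (376.2,244). I'll triangulate it.

```bash
python3 - <<'E'
from h import *
st=get_state()
L,e=tri(ray('side',376.2,244),ray('top',439.4,223.6)); print('loop',L.round(4),e)
for s in(242.5,245.5): print(tri(ray('side',376.2,s),ray('top',439.4,223.6))[0].round(4))
a=onz('top',392,194.8,.27);b=onz('top',488,202,.27); d=a-b; print('rail yaw',np.degrees(np.arctan2(-d[0],d[1])),a,b)
a=onz('top',370.8,253,.018);b=onz('top',466,259.6,.018);d=a-b; print('board yaw',np.degrees(np.arctan2(-d[0],d[1])))
# rail height
a=tri(ray('side',340+122/5,170+125/5),ray('top',392,194.3)); print('railend',a)
# hook points in tool frame from side view w/ known
P=np.array(st['position']);print(proj('side',P+[0,0,-.060]),proj('side',P+[0,0,-.300]))
E
```

```text
loop [ 0.4882 -0.2113  0.2663] 0.005632885411233732
[ 0.488  -0.2107  0.2695]
[ 0.4884 -0.2119  0.2631]
rail yaw -4.035558611879888 [ 0.55413236 -0.09797354  0.27      ] [ 0.53796559 -0.32712538  0.27      ]
board yaw -3.6709663505851187
railend (array([ 0.55800862, -0.09971459,  0.26068414]), np.float64(0.0014012206182306658))
(np.float64(248.42753558806226), np.float64(104.34479495262411)) (np.float64(260.28900605854244), np.float64(188.70473508587986))
```

>>> move_arm(
  plan=[
    [255,0,0,-2,0],
    [255,0,0,-5,0],
    [255,-1,-3.6,-8,0],
    [255,-2,-7.2,-11,-1],
    [255,-3,-10.8,-14,-2],
    [255,-4,-14.4,-17,-3],
    [255,-5,-18,-19,-4],
    [255,-6,-21.6,-20,-5],
    [255,-7,-25.2,-20,-6],
    [255,-8,-28.8,-20,-7],
    [255,-9,-32.4,-20,-8],
    [255,-10,-36,-20,-9],
    [255,-10.5,-38.4,-20,-10],
    [255,-10.9,-39.6,-20,-10.4],
    [255,-11,-40.2,-20,-10.4],
    [255,-11,-40.2,-20,-10.4],
    [255,-11,-40.2,-20,-10.4],
    [255,-11,-40.2,-20,-10.4],
  ],
)

```text
time: 7.55
position: [0.4814, -0.2063, 0.5833]
tool_rot: [-3.133, 0.019, 3.073]
force: [0.5, -1.0, -5.0]
finger_gap: 0.008
finger_force: 59.8
```

```bash
python3 - <<'E'
from h import *
st=get_state(); print(st['time'],st['position'],st['tool_rot'],st['force'],st['finger_gap'])
snap('side','s3.png'); snap('top','t3.png')
im=cv2.imread('pics/s3.png'); cv2.imwrite('pics/s3c.png',cv2.resize(im[60:280,300:520],None,fx=2.7,fy=2.7))
print(spots('panel','side'),spots('loop','side'),spots('loop','top'))
print(proj('side',np.array(st['position'])-[0,0,.2906]))
E
```

```text
7.55 [ 0.48138346 -0.20629351  0.58327095] [-3.13306252  0.01855459  3.07324531] [ 0.515434   -0.99411215 -5.03624954] 0.007975886499993434
[(0.96, 232.7, 175.7), (0.88, 190.9, 218.8), (0.64, 371.0, 230.0), (0.54, 279.4, 216.7)] [(0.55, 370.4, 248.6), (0.31, 383.7, 109.4)] [(0.77, 438.9, 222.9)]
(np.float64(370.5542544601083), np.float64(233.64910261337008))
```

View pics/s3c.png

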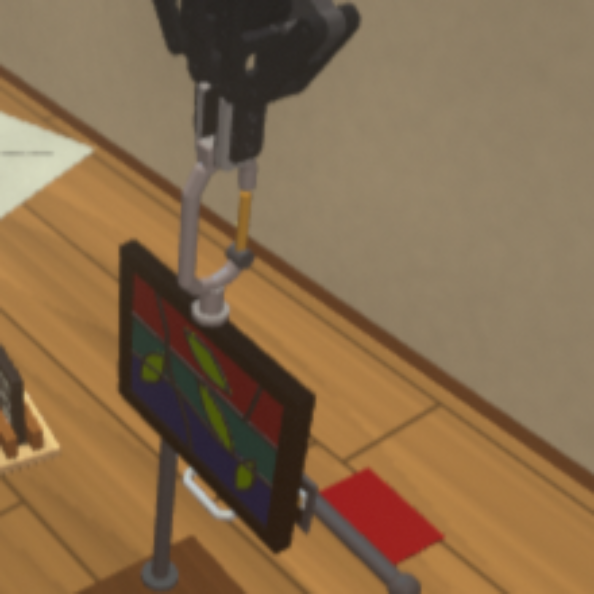

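The side crop shows the panel held upright by its crown above the loop, with the gate shut and facing the rail. The arm is at its reach limit in height (0.583 m), so I come down a little.

>>> move_arm(
  plan=[
    [255,0,0,0.6,0],
    [255,0,0,1.2,0],
    [255,0,0,1.7,0],
    [255,0,0,1.7,0],
    [255,0,0,1.7,0],
  ],
)

```text
time: 8.22
position: [0.4815, -0.2072, 0.566]
tool_rot: [-3.133, 0.018, 3.073]
force: [-0.0, -0.2, -6.8]
finger_gap: 0.0081
finger_force: 59.8
```

>>> move_arm(
  plan=[
    [255,0,0,0.2,0],
    [255,0,0,0.4,0],
    [255,0,0,0.55,0],
    [255,0,0,0.65,0],
    [255,0,0,0.65,0],
    [255,0,0,0.65,0],
  ],
)

```text
time: 8.72
position: [0.4818, -0.2076, 0.5593]
tool_rot: [-3.133, 0.018, 3.072]
force: [-0.2, -0.3, -5.9]
finger_gap: 0.0081
finger_force: 59.8
```

>>> move_arm(
  plan=[
    [255,0,0,0.03,0],
    [255,0,0,0.06,0],
    [255,0,0,0.1,0],
    [255,0,0,0.1,0],
    [255,0,0,0.1,0],
  ],
)

```text
time: 9.13
position: [0.4818, -0.2076, 0.5583]
tool_rot: [-3.133, 0.018, 3.072]
force: [0.1, -0.2, -5.1]
finger_gap: 0.0082
finger_force: 59.8
```

>>> move_arm(
  plan=[
    [255,0,0,0.02,0],
    [255,0,0,0.05,0],
    [255,0,0,0.05,0],
    [255,0,0,0.05,0],
  ],
)

```text
time: 9.47
position: [0.4818, -0.2076, 0.558]
tool_rot: [-3.133, 0.018, 3.072]
force: [-0.1, 0.0, -1.7]
finger_gap: 0.0082
finger_force: 60.3
```

>>> move_arm(
  plan=[
    [255,0,0,0.015,0],
    [255,0,0,0.03,0],
    [255,0,0,0.03,0],
    [255,0,0,0.03,0],
  ],
)

```text
time: 9.8
position: [0.4818, -0.2076, 0.5579]
tool_rot: [-3.133, 0.019, 3.072]
force: [-0.6, 0.8, 5.8]
finger_gap: 0.0082
finger_force: 61.1
```

```bash
python3 - <<'E'
from h import *
st=get_state(); print(st['time'],st['position'],st['tool_rot'],st['force'],st['ft_torque'])
E
```

```text
9.8 [ 0.48176282 -0.20759237  0.55787755] [-3.13266226  0.01859657  3.07238822] [-0.6004808   0.84230966  5.76458374] [0.1221158  0.08301578 0.05336284]
```

Contact: the panel's underside meets the bar's top at TCP z = 0.5580. The entry height is therefore about 192 mm lower, at 0.3656. I'll work out the shift.

```bash
cat >> h.py <<'E'
def shift(target):
    st=get_state(); R=Ro.from_euler('xyz',st['tool_rot']).as_matrix()
    return (R.T@(np.array(target)-st['position'])*100).round(3)
E
python3 - <<'E'
from h import *
print(shift([.4818,-.2076,.565]),shift([.4485,-.2085,.563]),shift([.4485,-.2095,.3656]))
E
```

```text
[-0.017 -0.007 -0.712] [ 3.302 -0.326 -0.571] [ 3.662 -0.249 19.166]
```

>>> move_arm(
  plan=[
    [255,0,0,-0.3,0],
    [255,0,0,-0.7,0],
    [255,1,-0.1,-0.7,0],
    [255,2.2,-0.2,-0.6,0],
    [255,3.3,-0.3,-0.6,0],
    [255,3.3,-0.3,-0.6,0],
    [255,3.3,-0.3,1.5,0],
    [255,3.35,-0.3,4,0],
    [255,3.4,-0.3,6.5,0],
    [255,3.45,-0.3,9,0],
    [255,3.5,-0.25,11.5,0],
    [255,3.55,-0.25,14,0],
    [255,3.6,-0.25,16,0],
    [255,3.65,-0.25,17.5,0],
    [255,3.65,-0.25,18.5,0],
    [255,3.65,-0.25,19,0],
    [255,3.65,-0.25,19,0],
    [255,3.65,-0.25,19,0],
  ],
)

```text
time: 11.3
position: [0.4488, -0.2096, 0.3673]
tool_rot: [-3.133, 0.018, 3.072]
force: [0.1, 0.2, -5.7]
finger_gap: 0.0078
finger_force: 59.9
```

```bash
python3 - <<'E'
from h import *
st=get_state(); print(st['time'],st['position'],st['tool_rot'],st['force'],st['finger_gap'])
print(shift([.4485,-.2095,.3656]))
snap('side','s4.png'); snap('top','t4.png')
print(spots('nose','side')[:4],spots('loop','side')[:2],spots('loop','top')[:2], spots('panel','side')[:4])
a=cv2.imread('pics/s4.png')[150:300,290:440]; b=cv2.imread('pics/t4.png')[160:260,390:490]
cv2.imwrite('pics/m4.png',np.hstack([cv2.resize(a,(450,450)),cv2.resize(b,(350,350)) if 0 else cv2.resize(b,(350,450))]))
E
```

```text
11.3 [ 0.44883869 -0.20956478  0.36727207] [-3.13315525  0.01779294  3.07244758] [ 0.13015361  0.17569477 -5.71861724] 0.00777649374232992
[0.037 0.006 0.167]
[(0.83, 367.2, 252.4), (0.74, 224.4, 118.5), (0.61, 178.9, 183.8)] [(0.75, 375.4, 245.7)] [(0.83, 439.8, 226.2), (0.49, 278.3, 222.2)] [(0.83, 354.3, 315.3), (0.73, 232.0, 178.5), (0.56, 191.9, 218.5)]
```

View pics/m4.png

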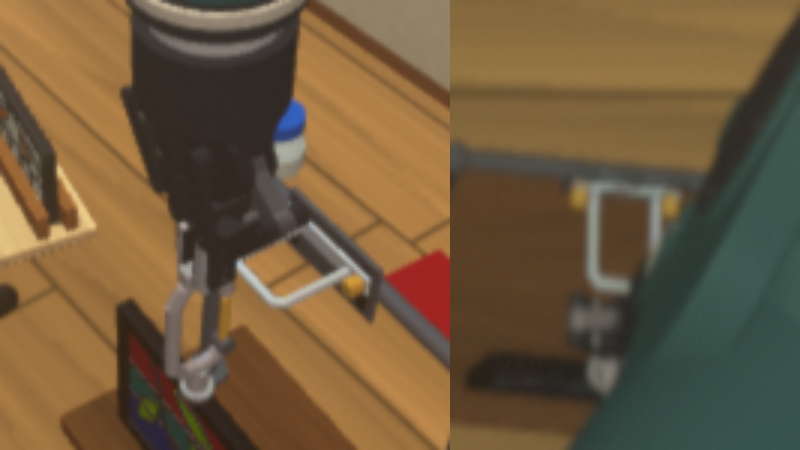

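The picture shows the gate about 1 cm in front of the bar, at its height. I'll check the sideways alignment by projecting known points.

```bash
python3 - <<'E'
from h import *
P=get_state()['position']; R=Ro.from_euler('xyz',get_state()['tool_rot']).as_matrix()
for n,d in(('crowntop',.0606),('washer',.155),('frametop',.17)): print(n,np.round(proj('top',P+R[:,2]*d),1),np.round(proj('side',P+R[:,2]*d),1))
print('nose',np.round(proj('side',P+R@[-.017,0,.0976]),1), 'washer seen top (434.3,243.3)', onz('top',434.3,243.3,.213))
for z in (.265,): print('loop',onz('top',439.4,223.6,z),onz('top',439.8,226.2,z), onz('top',438.9,222.9,z))
E
```

```text
crowntop [444.4 236.5] [357.4 237.6]
washer [435.2 240.6] [356.1 274.6]
frametop [433.9 241.2] [355.9 279.9]
nose [365.3 248.6] washer seen top (434.3,243.3) [ 0.44469784 -0.20838636  0.213     ]
loop [ 0.48590245 -0.21012022  0.265     ] [ 0.47966164 -0.21083802  0.265     ] [ 0.48757941 -0.20899213  0.265     ]
```

>>> move_arm(
  plan=[
    [255,0,0,0.1,0],
    [255,0,0,0.17,0],
    [255,-0.3,0,0.175,0],
    [255,-0.6,0,0.18,0],
    [255,-0.9,0,0.185,0],
    [255,-1,0,0.185,0],
    [255,-1,0,0.185,0],
    [255,-1,0,0.185,0],
  ],
)

```text
time: 12.27
position: [0.4586, -0.2102, 0.3652]
tool_rot: [-3.133, 0.018, 3.073]
force: [0.3, 0.2, -4.6]
finger_gap: 0.0082
finger_force: 59.8
```

>>> move_arm(
  plan=[
    [255,-0.03,0,0,0],
    [255,-0.07,0,0.001,0],
    [255,-0.07,0,0.001,0],
    [255,-0.07,0,0.001,0],
  ],
)

```text
time: 12.6
position: [0.4592, -0.2102, 0.3653]
tool_rot: [-3.133, 0.018, 3.072]
force: [0.2, 0.5, -6.1]
finger_gap: 0.0083
finger_force: 59.8
```

>>> move_arm(
  plan=[
    [255,-0.03,0,0,0],
    [255,-0.06,0,0.001,0],
    [255,-0.06,0,0.001,0],
    [255,-0.06,0,0.001,0],
  ],
)

```text
time: 12.93
position: [0.4599, -0.2103, 0.3653]
tool_rot: [-3.133, 0.018, 3.072]
force: [0.7, -0.0, -6.2]
finger_gap: 0.0077
finger_force: 59.8
```

>>> move_arm(
  plan=[
    [255,-0.03,0,-0.02,0],
    [255,-0.06,0,-0.03,0],
    [255,-0.06,0,-0.03,0],
    [255,-0.06,0,-0.03,0],
  ],
)

```text
time: 13.27
position: [0.4605, -0.2103, 0.3656]
tool_rot: [-3.133, 0.018, 3.072]
force: [-0.4, 0.9, -5.7]
finger_gap: 0.0079
finger_force: 59.8
```

>>> move_arm(
  plan=[
    [255,-0.03,0,0,0],
    [255,-0.06,0,0.001,0],
    [255,-0.06,0,0.001,0],
    [255,-0.06,0,0.001,0],
  ],
)

```text
time: 13.6
position: [0.461, -0.2103, 0.3656]
tool_rot: [-3.133, 0.018, 3.072]
force: [0.8, 0.2, -5.2]
finger_gap: 0.008
finger_force: 59.8
```

>>> move_arm(
  plan=[
    [255,-0.03,0,0,0],
    [255,-0.06,0,0.001,0],
    [255,-0.06,0,0.001,0],
    [255,-0.06,0,0.001,0],
  ],
)

```text
time: 13.93
position: [0.4616, -0.2104, 0.3656]
tool_rot: [-3.133, 0.018, 3.072]
force: [0.0, -0.9, -5.9]
finger_gap: 0.008
finger_force: 59.8
```

>>> move_arm(
  plan=[
    [255,-0.03,0,0,0],
    [255,-0.05,0,0.001,0],
    [255,-0.05,0,0.001,0],
    [255,-0.05,0,0.001,0],
  ],
)

```text
time: 14.27
position: [0.4621, -0.2104, 0.3656]
tool_rot: [-3.133, 0.018, 3.072]
force: [-1.0, -0.5, -5.5]
finger_gap: 0.008
finger_force: 59.8
```

>>> move_arm(
  plan=[
    [255,-0.03,0,0,0],
    [255,-0.05,0,0.001,0],
    [255,-0.05,0,0.001,0],
    [255,-0.05,0,0.001,0],
  ],
)

```text
time: 14.6
position: [0.4627, -0.2105, 0.3656]
tool_rot: [-3.133, 0.018, 3.072]
force: [0.8, -0.6, -5.5]
finger_gap: 0.0082
finger_force: 59.8
```

>>> move_arm(
  plan=[
    [255,-0.03,0,0,0],
    [255,-0.05,0,0.001,0],
    [255,-0.05,0,0.001,0],
    [255,-0.05,0,0.001,0],
  ],
)

```text
time: 14.93
position: [0.4631, -0.2105, 0.3656]
tool_rot: [-3.133, 0.018, 3.072]
force: [-0.7, -0.2, -5.3]
finger_gap: 0.0081
finger_force: 59.8
```

>>> move_arm(
  plan=[
    [255,-0.03,0,0,0],
    [255,-0.06,0,0.001,0],
    [255,-0.06,0,0.001,0],
    [255,-0.06,0,0.001,0],
  ],
)

```text
time: 15.27
position: [0.4637, -0.2105, 0.3656]
tool_rot: [-3.133, 0.018, 3.072]
force: [-0.4, 0.1, -4.9]
finger_gap: 0.0081
finger_force: 59.8
```

>>> move_arm(
  plan=[
    [255,-0.03,0,0,0],
    [255,-0.05,0,0.001,0],
    [255,-0.05,0,0.001,0],
    [255,-0.05,0,0.001,0],
  ],
)

```text
time: 15.6
position: [0.4642, -0.2106, 0.3656]
tool_rot: [-3.133, 0.018, 3.072]
force: [0.4, 0.3, -6.4]
finger_gap: 0.0083
finger_force: 59.8
```

>>> move_arm(
  plan=[
    [255,-0.03,0,0,0],
    [255,-0.06,0,0.001,0],
    [255,-0.06,0,0.001,0],
    [255,-0.06,0,0.001,0],
  ],
)

```text
time: 15.93
position: [0.4648, -0.2106, 0.3656]
tool_rot: [-3.133, 0.018, 3.072]
force: [-0.2, 0.7, -5.4]
finger_gap: 0.0081
finger_force: 59.8
```

>>> move_arm(
  plan=[
    [255,-0.03,0,0,0],
    [255,-0.06,0,0.001,0],
    [255,-0.06,0,0.001,0],
    [255,-0.06,0,0.001,0],
  ],
)

```text
time: 16.27
position: [0.4653, -0.2106, 0.3656]
tool_rot: [-3.133, 0.018, 3.072]
force: [-1.6, 0.9, -3.5]
finger_gap: 0.008
finger_force: 59.9
```

>>> move_arm(
  plan=[
    [255,-0.02,0,0,0],
    [255,-0.04,0,0.001,0],
    [255,-0.04,0,0.001,0],
    [255,-0.04,0,0.001,0],
  ],
)

```text
time: 16.6
position: [0.4657, -0.2106, 0.3656]
tool_rot: [-3.133, 0.018, 3.072]
force: [-2.5, 0.4, -4.2]
finger_gap: 0.0079
finger_force: 60.0
```

>>> move_arm(
  plan=[
    [255,-0.02,0,0,0],
    [255,-0.05,0,0.001,0],
    [255,-0.05,0,0.001,0],
    [255,-0.05,0,0.001,0],
  ],
)

```text
time: 16.93
position: [0.4663, -0.2107, 0.3655]
tool_rot: [-3.133, 0.018, 3.072]
force: [-4.2, 0.1, -5.0]
finger_gap: 0.0081
finger_force: 60.0
```

>>> move_arm(
  plan=[
    [255,-0.02,0,0,0],
    [255,-0.05,0,0.001,0],
    [255,-0.05,0,0.001,0],
    [255,-0.05,0,0.001,0],
  ],
)

```text
time: 17.27
position: [0.4668, -0.2107, 0.3656]
tool_rot: [-3.133, 0.018, 3.072]
force: [-4.5, 1.2, -4.4]
finger_gap: 0.0082
finger_force: 59.9
```

>>> move_arm(
  plan=[
    [255,-0.02,0,0,0],
    [255,-0.05,0,0.001,0],
    [255,-0.05,0,0.001,0],
    [255,-0.05,0,0.001,0],
  ],
)

```text
time: 17.6
position: [0.4673, -0.2108, 0.3656]
tool_rot: [-3.133, 0.018, 3.072]
force: [-3.7, 2.2, -5.6]
finger_gap: 0.0084
finger_force: 59.9
```

The force has levelled off at 4 N, so the gate is yielding. I continue in 2 mm steps.

>>> move_arm(
  plan=[
    [255,-0.05,0,0,0],
    [255,-0.1,0,0.002,0],
    [255,-0.15,0,0.003,0],
    [255,-0.2,0,0.004,0],
    [255,-0.2,0,0.004,0],
    [255,-0.2,0,0.004,0],
  ],
)

```text
time: 18.1
position: [0.4693, -0.2109, 0.3656]
tool_rot: [-3.133, 0.018, 3.072]
force: [-3.9, -0.6, -5.2]
finger_gap: 0.0082
finger_force: 59.9
```

>>> move_arm(
  plan=[
    [255,-0.05,0,0,0],
    [255,-0.1,0,0.002,0],
    [255,-0.15,0,0.003,0],
    [255,-0.2,0,0.004,0],
    [255,-0.2,0,0.004,0],
    [255,-0.2,0,0.004,0],
  ],
)

```text
time: 18.6
position: [0.4713, -0.2111, 0.3656]
tool_rot: [-3.133, 0.018, 3.072]
force: [-5.2, 0.9, -4.1]
finger_gap: 0.008
finger_force: 60.1
```

>>> move_arm(
  plan=[
    [255,-0.1,0,0.002,0],
    [255,-0.2,0,0.004,0],
    [255,-0.3,0,0.005,0],
    [255,-0.4,0,0.007,0],
    [255,-0.4,0,0.007,0],
    [255,-0.4,0,0.007,0],
  ],
)

```text
time: 19.1
position: [0.4752, -0.2113, 0.3654]
tool_rot: [-3.133, 0.017, 3.072]
force: [-5.3, -0.4, -6.0]
finger_gap: 0.0082
finger_force: 59.8
```

>>> move_arm(
  plan=[
    [255,-0.1,0,0.002,0],
    [255,-0.2,0,0.004,0],
    [255,-0.3,0,0.005,0],
    [255,-0.4,0,0.007,0],
    [255,-0.4,0,0.007,0],
    [255,-0.4,0,0.007,0],
  ],
)

```text
time: 19.6
position: [0.4791, -0.2116, 0.3652]
tool_rot: [-3.133, 0.017, 3.072]
force: [-5.4, 0.2, -7.0]
finger_gap: 0.008
finger_force: 59.6
```

>>> move_arm(
  plan=[
    [255,-0.1,0,-0.02,0],
    [255,-0.2,0,-0.03,0],
    [255,-0.3,0,-0.03,0],
    [255,-0.4,0,-0.03,0],
    [255,-0.4,0,-0.03,0],
    [255,-0.4,0,-0.03,0],
  ],
)

```text
time: 20.1
position: [0.4831, -0.2118, 0.3655]
tool_rot: [-3.133, 0.017, 3.072]
force: [-5.1, -0.3, -8.8]
finger_gap: 0.0085
finger_force: 59.5
```

>>> move_arm(
  plan=[
    [255,-0.1,0,0,0],
    [255,-0.2,0,0,0],
    [255,-0.3,0,0,0],
    [255,-0.4,0,0.002,0],
    [255,-0.4,0,0.002,0],
    [255,-0.4,0,0.002,0],
  ],
)

```text
time: 20.6
position: [0.4872, -0.2121, 0.3654]
tool_rot: [-3.134, 0.017, 3.072]
force: [-2.6, 0.5, -13.7]
finger_gap: 0.0079
finger_force: 58.9
```

>>> move_arm(
  plan=[
    [255,-0.05,0,0,0],
    [255,-0.1,0,0,0],
    [255,-0.15,0,0.001,0],
    [255,-0.15,0,0.001,0],
    [255,-0.15,0,0.001,0],
  ],
)

```text
time: 21.02
position: [0.4888, -0.2122, 0.3659]
tool_rot: [-3.133, 0.018, 3.072]
force: [-3.7, 1.4, -12.7]
finger_gap: 0.0082
finger_force: 59.0
```

>>> move_arm(
  plan=[
    [255,-0.05,0,0,0],
    [255,-0.1,0,0,0],
    [255,-0.15,0,0.001,0],
    [255,-0.15,0,0.001,0],
    [255,-0.15,0,0.001,0],
  ],
)

```text
time: 21.43
position: [0.4904, -0.2124, 0.3659]
tool_rot: [-3.133, 0.018, 3.072]
force: [-1.7, -1.2, -13.7]
finger_gap: 0.0082
finger_force: 58.7
```

>>> move_arm(
  plan=[
    [255,-0.05,0,0,0],
    [255,-0.1,0,0,0],
    [255,-0.15,0,0.001,0],
    [255,-0.15,0,0.001,0],
    [255,-0.15,0,0.001,0],
  ],
)

```text
time: 21.85
position: [0.4923, -0.2126, 0.3666]
tool_rot: [-3.133, 0.02, 3.073]
force: [0.6, 0.7, -5.5]
finger_gap: 0.008
finger_force: 59.8
```

The force fell back to the bare weight, so the bar has passed and the gate has shut. I centre the crown over the bar and lower.

>>> move_arm(
  plan=[
    [255,0.2,0,0,0],
    [255,0.4,0,0,0],
    [255,0.4,0,0,0],
    [255,0.4,0,0.2,0],
    [255,0.4,0,0.4,0],
    [255,0.4,0,0.7,0],
    [255,0.4,0,1,0],
    [255,0.4,0,1.3,0],
    [255,0.4,0,1.6,0],
    [255,0.4,0,1.8,0],
    [255,0.4,0,1.9,0],
    [255,0.4,0,2,0],
    [255,0.4,0,2,0],
    [255,0.4,0,2,0],
  ],
)

```text
time: 23.02
position: [0.4881, -0.2124, 0.346]
tool_rot: [-3.133, 0.018, 3.072]
force: [0.2, -0.2, -5.2]
finger_gap: 0.0081
finger_force: 59.8
```

```bash
python3 - <<'E'
from h import *
st=get_state(); print(st['time'],st['position'],st['force'])
snap('side','s5.png')
cv2.imwrite('pics/s5c.png',cv2.resize(cv2.imread('pics/s5.png')[190:320,320:450],(600,600)))
E
```

```text
23.0167 [ 0.48810874 -0.21238676  0.34600174] [ 0.21693856 -0.2198711  -5.20557428]
```

View pics/s5c.png

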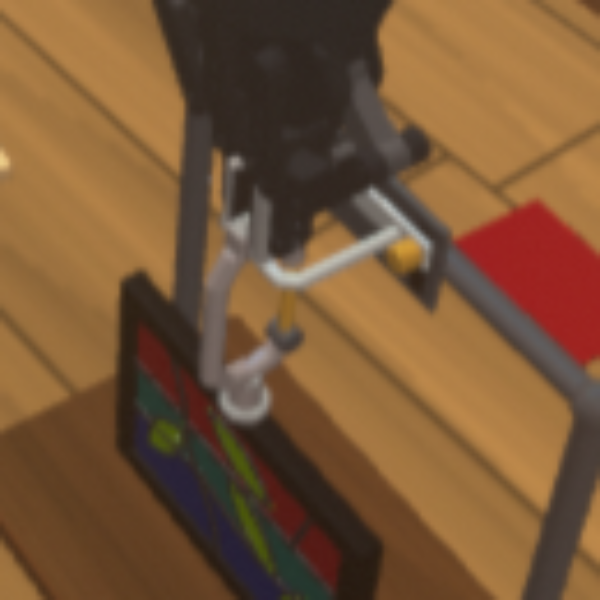

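The bar now lies between the spine and the brass gate, which is upright and shut at (288,305). I lower the last millimetres.

>>> move_arm(
  plan=[
    [255,0,0,0.07,0],
    [255,0,0,0.14,0],
    [255,0,0,0.2,0],
    [255,0,0,0.2,0],
    [255,0,0,0.2,0],
  ],
)

```text
time: 23.48
position: [0.4881, -0.2124, 0.3439]
tool_rot: [-3.133, 0.018, 3.072]
force: [-0.1, -0.5, -5.9]
finger_gap: 0.0082
finger_force: 59.8
```

>>> move_arm(
  plan=[
    [255,0,0,0.02,0],
    [255,0,0,0.04,0],
    [255,0,0,0.04,0],
    [255,0,0,0.04,0],
  ],
)

```text
time: 23.82
position: [0.4882, -0.2124, 0.3436]
tool_rot: [-3.133, 0.018, 3.072]
force: [0.6, -0.3, -5.9]
finger_gap: 0.008
finger_force: 59.8
```

>>> move_arm(
  plan=[
    [255,0,0,0.02,0],
    [255,0,0,0.04,0],
    [255,0,0,0.04,0],
    [255,0,0,0.04,0],
  ],
)

```text
time: 24.15
position: [0.4882, -0.2124, 0.3432]
tool_rot: [-3.133, 0.018, 3.072]
force: [1.2, 0.8, -5.3]
finger_gap: 0.0078
finger_force: 59.8
```

>>> move_arm(
  plan=[
    [255,0,0,0.02,0],
    [255,0,0,0.03,0],
    [255,0,0,0.03,0],
    [255,0,0,0.03,0],
  ],
)

```text
time: 24.48
position: [0.4882, -0.2124, 0.343]
tool_rot: [-3.133, 0.018, 3.072]
force: [0.5, 0.1, -4.1]
finger_gap: 0.0079
finger_force: 60.0
```

>>> move_arm(
  plan=[
    [255,0,0,0.01,0],
    [255,0,0,0.02,0],
    [255,0,0,0.02,0],
    [255,0,0,0.02,0],
  ],
)

```text
time: 24.82
position: [0.4882, -0.2124, 0.3428]
tool_rot: [-3.133, 0.018, 3.072]
force: [0.2, 0.2, -1.4]
finger_gap: 0.0083
finger_force: 60.3
```

>>> move_arm(
  plan=[
    [255,0,0,0.01,0],
    [255,0,0,0.01,0],
    [248,0,0,0.01,0],
    [242,0,0,0.01,0],
    [236,0,0,0.01,0],
    [230,0,0,0.01,0],
    [224,0,0,0.01,0],
    [218,0,0,0.01,0],
    [210,0,0,0.01,0],
    [200,0,0,0.01,0],
    [185,0,0,0.01,0],
    [170,0,0,0.01,0],
    [155,0,0,0.01,0],
    [155,0,0,0.01,0],
    [155,0,0,0.01,0],
  ],
)

```text
time: 26.07
position: [0.4882, -0.2124, 0.3426]
tool_rot: [-3.133, 0.018, 3.072]
force: [0.1, 0.3, 0.8]
finger_gap: 0.0336
finger_force: 0.0
```

```bash
python3 - <<'E'
from h import *
st=get_state(); print(st['time'],st['position'],st['force'],st['finger_gap'],st['finger_force'])
snap('side','s6.png')
cv2.imwrite('pics/s6c.png',cv2.resize(cv2.imread('pics/s6.png')[190:320,320:450],(600,600)))
E
```

```text
26.0667 [ 0.48817898 -0.21242287  0.34257305] [0.08511685 0.33738064 0.82058066] 0.03362599773845568 0.0
```

View pics/s6c.png

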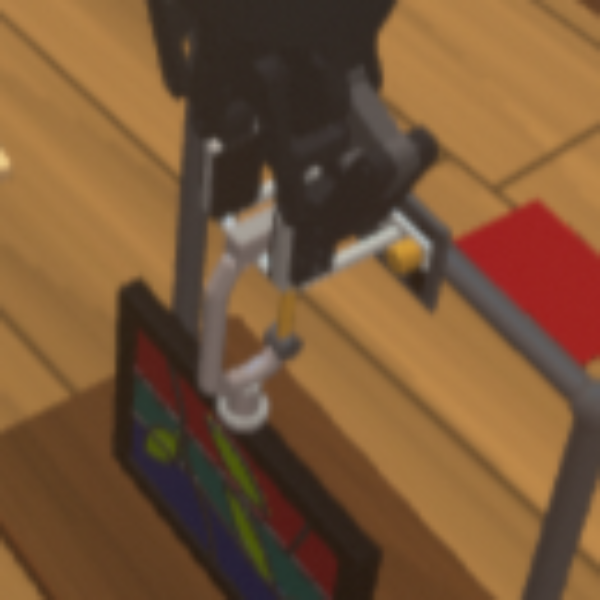

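The panel hangs from the bar with the gate shut and the fingers clear of it. I retract upward and let it settle.

>>> move_arm(
  plan=[
    [155,0,0,-0.5,0],
    [155,0,0,-1,0],
    [155,0,0,-2,0],
    [155,0,0,-3,0],
    [155,0,0,-4.5,0],
    [155,0,0,-6,0],
    [155,0,0,-8,0],
    [155,0,0,-10,0],
    [155,0,0,-10,0],
    [155,0,0,-10,0],
    [155,0,0,-10,0],
    [155,0,0,-10,0],
    [155,0,0,-10,0],
    [155,0,0,-10,0],
    [155,0,0,-10,0],
    [155,0,0,-10,0],
    [155,0,0,-10,0],
    [155,0,0,-10,0],
    [155,0,0,-10,0],
    [155,0,0,-10,0],
  ],
)

```text
time: 27.78
position: [0.4864, -0.2115, 0.4426]
tool_rot: [-3.133, 0.018, 3.072]
force: [0.5, 1.5, -0.5]
finger_gap: 0.0333
finger_force: 0.0
```

>>> move_arm(
  plan=[
    [155,0,0,0,0],
    [155,0,0,0,0],
    [155,0,0,0,0],
    [155,0,0,0,0],
    [155,0,0,0,0],
    [155,0,0,0,0],
    [155,0,0,0,0],
    [155,0,0,0,0],
    [155,0,0,0,0],
    [155,0,0,0,0],
    [155,0,0,0,0],
    [155,0,0,0,0],
    [155,0,0,0,0],
    [155,0,0,0,0],
    [155,0,0,0,0],
    [155,0,0,0,0],
    [155,0,0,0,0],
    [155,0,0,0,0],
    [155,0,0,0,0],
    [155,0,0,0,0],
  ],
)

```text
time: 29.45
position: [0.4865, -0.2115, 0.4425]
tool_rot: [-3.133, 0.018, 3.072]
force: [-0.0, 0.4, -1.0]
finger_gap: 0.0335
finger_force: 0.0
```

```bash
python3 - <<'E'
from h import *
f=[]
for i in range(20): f.append(snap('side')[200:360,320:420].astype(float))
print([round(np.abs(f[i]-f[0]).mean(),2) for i in range(0,20,2)], [round(np.abs(f[i]-f[i-1]).mean(),2) for i in(1,10,19)])
print(get_state()['force'],get_state()['time'])
E
```

```text
[np.float64(0.0), np.float64(0.65), np.float64(0.64), np.float64(0.64), np.float64(0.65), np.float64(0.64), np.float64(0.64), np.float64(0.64), np.float64(0.64), np.float64(0.65)] [np.float64(0.65), np.float64(0.64), np.float64(0.64)]
[ 0.90080857 -0.47035191  0.01303451] 30.45
```

Only image noise remains over the last second, so the panel is at rest. I hand in.

```bash
python3 -c "
from station import *
print(close_job())"
```

```text
the job is handed in; nothing more can be done
None
```

The leaf panel hangs at rest from the loop with its gate shut behind the bar; the gripper is clear and the job was handed in at about 30 s of the 72 s allowed, with no verdict returned.

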